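# Move a hanging biscuit cutter to the other folding hook

### The job

A biscuit cutter hangs on one of the two folding hooks; the other hook is folded flat against its board. Swing the folded hook straight out, move the cutter over and leave it hanging by its handle there, then fold the emptied hook flat against its board.

Things in the scene. Friction and masses are not known exactly. Their poses are not given: they have to be found in the camera images.
- cutter: Hanging steel biscuit cutter, 90 g: open ring, 54 mm across, 35 tall, under an arched strap handle, 95 tall in all. Origin: centre of lower rim, z up. Strap 20 wide along x, arching along y: upright legs 50 apart over their outer faces up to 85, top's underside at 92. Rod runs along x through the window (35 to 92 up, 44 wide). Grip across the legs from above, the rod between the fingers.
- free_hook_seat (a point): On the hook folded at the start, which is to receive the cutter: a round steel rod, level, 10 thick, centreline 170 above the worktop, 120 long from its upright hinge axis; the tip turns up to 190. Point: on the centreline, 70 from the hinge axis. y axis along the rod to the tip, z up, x away from the board when folded. Folded, it points to the robot's left; unfolded, away from the robot.
- free_hook (a joint): Swing of the hook folded at the start: 0 rad = flat along its board, 1.57 = straight out, stop at 1.62. Level swing about an upright axis; stiff, stays where left, needs about 2 N at 80 from the axis. Folded, its last 52 mm stand out past the panel's left edge (seen from the robot), so closed fingers can go down behind the rod there and push it out.
- used_hook_seat (a point): On the hook that holds the cutter at the start, same sizes and axes: point on the rod's centreline, 70 mm from the hinge axis along the rod, 170 mm above the worktop; y axis along the rod to the tip, z up. Which of the two boards, left or right, has this hook varies.
- used_hook (a joint): Swing of the hook that holds the cutter: 1.57 rad = straight out (start), 0 = flat along its board; like the other. Both boards: upright dark wood, panel 80 wide, 20 thick, top 195 above the worktop, foot 100 x 110, fixed, turned up to 15 degrees. Hinge on the face turned away from the robot, axis 14 before it, 12 inside the panel's right edge (seen from the robot).
There are look-alikes about, which are no part of the job. What is shaped like the cutter but purple is not meant.

How it is judged:
By the outcome, as a careful person would: the job done as asked, in the order asked, and still so for the second after the job is handed in, with the robot touching nothing.
It also fails if it takes over 72 s, if anything falls off the work surface, if the arm or the gripper's body presses on something with over 40 N, if the wrist force passes 120 N, or if a joint passes its speed limit or range.

### The arm

A 7-joint arm with a two-finger parallel gripper is mounted at the origin on the work surface. World frame = base frame: x ahead of the robot, y to its left, z up, the work surface at z = 0. Lengths are in m, angles in rad, forces in N, time in s.
With the tool pointing down it reaches from about 0.4 to 0.85 m from the base axis. Payload 4.5 kg.
Tool frame: the origin (TCP) lies at the very end of the fingers, on their centre line; the grasp point (between the pads) lies 19 mm behind it; z points along the fingers, y is the line along which they close (so a half turn about z gives the same grasp; the last joint's range is limited). The gripper opens to 88 mm and grips with 3 to 60 N. Pads are 18 mm wide; open, the fingers measure 123 mm over their backs; the gripper's body (75 mm by 187 mm) begins 45 mm behind the grasp point.
Start: joints at [-1.101, 0.689, -0.195, 1.565, 0.157, 0.902, -0.215], TCP at [0.264, 0.567, 0.239] pointing down, gripper open.
Joint ranges: [-3.01, 3.01], [-0.46, 2.08], [-1.47, 1.51], [0.13, 2.56], [-1, 4.14], [0.04, 2.09], [-2.66, 2.66]. Speed limits (rad/s): [2.57, 2.57, 3.14, 3.14, 3.14, 3.14, 3.14].

### API

Orientations are given as a unit quaternion [x, y, z, w].
In Python, from plant import r, optics gives the robot as it stands.
- The arm moves only by the tool servo_tool, never from a script. Its arguments are lists of equal length, an entry for each row: "translation": the shift along the tool's x, y, z in m, a list of three; "turn": the turn, a rotation vector about the tool's x, y, z in rad, a list of three. In form: {"translation": [[dx, dy, dz], ...], "turn": [[rx, ry, rz], ...]}. A call has 1 to 10 rows; each row shifts and turns the commanded pose from where the row before left it, along the tool's axes as they then stand; what a row does not reach is not made up. A row lasts 1/8 s, in which the tool goes at most 62.5 mm and 10.7 degrees, less where a joint would pass 70% of its speed; a pose out of reach is approached as far as the arm can. A call is refused whole if a number of a shift passes 0.0625 or a number of a turn 0.188, either way. A call with a gripper value outside its range is refused whole. "grip" is the opening, from 0 (shut) to 1 (fully open), set as the call begins (left out, the last holds). The fingers move at their own pace and stop on an object; "grip_force" is the grip in N (left out, the last holds). Time passes only in rows, so rows that do not move let the fingers close. It gives the time, the measured TCP pose, the force, the opening and the grip force at its end, in the units of the state.
- r.get_state(): the state, without advancing time (a new reading comes with each control period).
- optics.snapshot(name): name is "side" or "top" or "wrist"; returns a dict with "img" (480x640x3 uint8, red, green, blue), "z_map" (480x640 float32, m along the optical axis (not along the pixel's ray), 0 where there is no reading), "mtx" (3x3 intrinsics, pixels), "R" (3x3) and "t" (3): a world point X has camera coordinates R X + t. Camera axes: x right, y down, z forward; pixel columns grow to the right and rows downward; lengths in m; the calibration is good to about 2 mm. A picture is of the moment at which its call begins.
- r.finish_job(): hands the job in; it is judged then, once.
The state is a dict: "clock": time; "q": joint angles; "qd": joint speeds; "joint_torque": joint torques, N m; "tool_pos": TCP position; "eef_rot": TCP orientation; "contact_force": force on the tool from outside, world axes, zero at the start; "moment": the same for the moment, N m; "opening": opening from 0.0 (shut) to 1.0 (fully open); "finger_force": force on a finger pad.
Only numpy, scipy, OpenCV 4.12 (cv2) and the standard library are available. Lean on these libraries where they do the work, as an engineer would, in place of code of your own. Each camera call takes 0.05 s, during which the arm holds its last target. There are 200 camera calls.

## Working session

There is one attempt and no reset: what is moved stays moved. The work goes in short steps, Python scripts to look and compute and a tool call to move; the robot and the scene stay as the last step left them, time stands still between calls to the robot, and variables do not carry over. Pictures are saved under pics/ and viewed, at most 10 in all, crops included, and the job is handed in when it is done.

Besides the shell and the picture viewer there is one more tool, called as name(argument=value, ...) on one line, values as JSON. servo_tool: Moves the arm, as the interface text tells. Its arguments: {"type":"object","properties":{"translation":{"type":"array"},"turn":{"type":"array"},"grip":{"type":"number"},"grip_force":{"type":"number"}},"required":["translation","turn"]}

```bash
mkdir -p pics; ls
python3 - <<'E'
from plant import r, optics
import cv2,numpy as np
s=r.get_state();print({k:np.round(v,3).tolist() for k,v in s.items()})
for n in ("side","top"):
    d=optics.snapshot(n);np.savez(f"pics/{n}0.npz",**d)
    cv2.imwrite(f"pics/{n}0.png",d["img"][:,:,::-1]);print(n,d["mtx"].round(1).tolist(),d["R"].round(3).tolist(),d["t"].round(3).tolist())
E
```

```text
pics
{'clock': 0.0, 'q': [-1.101, 0.69, -0.194, 1.566, 0.157, 0.902, -0.215], 'qd': [0.001, -0.0, 0.0, -0.0, 0.0, 0.0, -0.001], 'joint_torque': [-0.0, -52.756, -1.267, -15.343, -0.053, 0.007, 0.0], 'tool_pos': [0.264, 0.566, 0.238], 'eef_rot': [0.216, 0.976, -0.001, -0.0], 'contact_force': [-0.153, -0.241, 0.316], 'moment': [-0.006, 0.006, -0.013], 'finger_force': 0.0, 'opening': 0.996}
side [[609.1, 0.0, 329.8], [0.0, 609.1, 230.6], [0.0, 0.0, 1.0]] [[0.99, -0.144, 0.009], [-0.092, -0.674, -0.733], [0.111, 0.725, -0.68]] [-0.494, 0.114, 1.109]
top [[520.1, 0.0, 317.7], [0.0, 520.1, 235.4], [0.0, 0.0, 1.0]] [[-0.011, -1.0, -0.005], [-0.998, 0.012, -0.067], [0.067, 0.005, -0.998]] [-0.007, 0.491, 0.898]
```

View pics/side0.png

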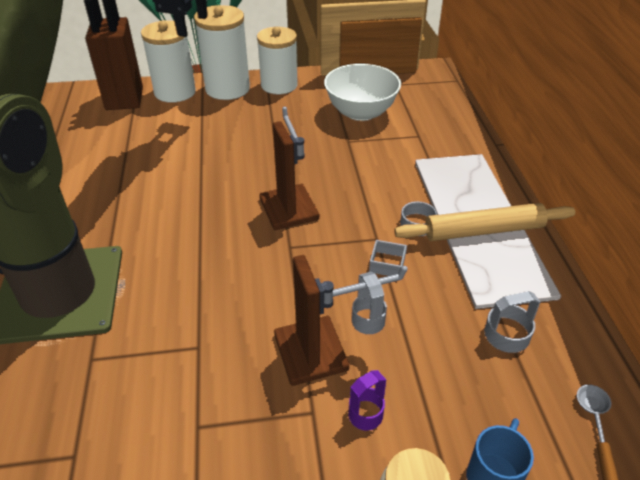

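View pics/top0.png

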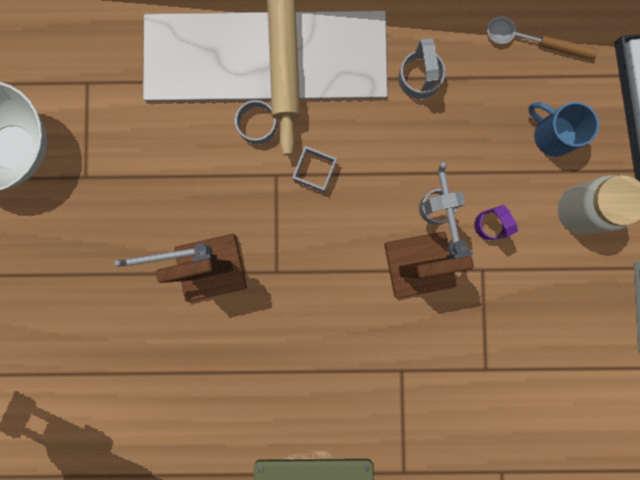

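Side view: the left board is at (288,180) with its hook folded, tip at (285,112). The right board is at (315,320) with its hook straight out, and a steel cutter hangs on it at (370,305).

What could be taken for the cutter, by side-view pixel:
- hanging steel cutter (370,305), top view (440,203)
- purple one (368,400)
- steel one standing on the table (510,325)
- plain ring (415,213)
- square cutter (388,258)

I choose the hanging one and will check it in a crop.

```bash
cat > h.py <<'E'
import numpy as np,cv2
def ray(d,u,v):
    c=-d["R"].T@d["t"]; w=d["R"].T@np.linalg.inv(d["mtx"])@np.array([u,v,1.]); return c,w
def on_z(d,u,v,z):
    c,w=ray(d,u,v); return c+w*(z-c[2])/w[2]
def cloud(d):
    v,u=np.mgrid[:480,:640]; z=d["z_map"]; K=d["mtx"]
    P=np.stack([(u-K[0,2])/K[0,0]*z,(v-K[1,2])/K[1,1]*z,z],-1)
    X=(P-d["t"])@d["R"]; X[z==0]=np.nan; return X
def pix(d,X):
    p=d["mtx"]@(d["R"]@np.asarray(X)+d["t"]); return p[:2]/p[2]
E
python3 - <<'E'
from h import *
d=dict(np.load("pics/top0.npz"))
X=cloud(d)
hsv=cv2.cvtColor(d["img"],cv2.COLOR_RGB2HSV)
np.set_printoptions(precision=4,suppress=True)
gray=hsv[...,1]<70
for name,(u0,u1,v0,v1) in {"free":(110,215,235,275),"used":(425,475,155,262)}.items():
    x=X[v0:v1,u0:u1].reshape(-1,3);g=gray[v0:v1,u0:u1].reshape(-1)
    vv,uu=np.mgrid[v0:v1,u0:u1];
    m=g&(x[:,2]>.155)&(x[:,2]<.182)
    px=np.stack([uu.reshape(-1)[m],vv.reshape(-1)[m]],-1).astype(np.float32)
    P=np.array([on_z(d,u,v,.172) for u,v in px])
    l=cv2.fitLine(P[:,:2].astype(np.float32),cv2.DIST_HUBER,0,.001,.001).ravel()
    t=(P[:,:2]-l[2:])@l[:2]
    print(name,m.sum(),"dir",l[:2],"ang",np.degrees(np.arctan2(l[1],l[0])),"pt",l[2:],"ends",l[2:]+l[:2]*t.min(),l[2:]+l[:2]*t.max(),"zmed",np.median(x[m,2]))
for n,u,v in [("fh",203,252),("ft",121,262),("uh",459,248),("ut",442,167)]:
    print(n,X[v,u],on_z(d,u,v,.19 if n[1]=='t' else .18))
s=np.load("pics/side0.npz")["img"][225:385,300:440]
t=d["img"][140:275,380:520]
cv2.imwrite("pics/crop.png",np.hstack([cv2.resize(s,(400,457)),cv2.resize(t,(400,457))])[:,:,::-1])
E
```

```text
free 532 dir [ 0.1384 -0.9904] ang -82.043526 pt [0.4524 0.2102] ends [0.4437 0.2724] [0.4623 0.1393] zmed 0.17413957195438542
used 975 dir [0.992  0.1265] ang 7.268232 pt [ 0.5203 -0.2034] ends [ 0.4472 -0.2127] [ 0.5792 -0.1959] zmed 0.17478640685827243
fh [0.4572 0.15   0.1896] [0.4575 0.1521 0.18  ]
ft [0.4443 0.2679 0.1865] [0.4443 0.2665 0.19  ]
uh [ 0.4587 -0.2141  0.1892] [ 0.4591 -0.2166  0.18  ]
ut [ 0.576  -0.194   0.1857] [ 0.5752 -0.193   0.19  ]
```

View pics/crop.png

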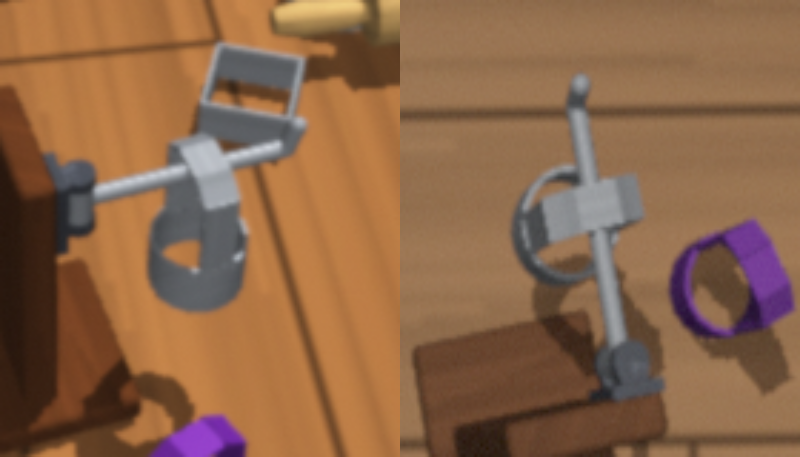

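The crop shows the steel cutter with its strap over the rod of the right hook. The purple one stands on the table beside it. Next I refine the geometry.

```bash
cat > meas.py <<'E'
from h import *
np.set_printoptions(precision=4,suppress=True)
def rod(d,tip,hin,r0=.03,r1=.108,skip=(9,9)):
    """rod line from elevated points near segment hin->tip (world xy guesses)"""
    X=cloud(d); t=np.subtract(tip,hin); L=np.linalg.norm(t); t=t/L; n=np.array([-t[1],t[0]])
    q=X[...,:2]-hin; a=q@t; b=q@n
    m=(a>r0)&(a<r1)&(abs(b)<.012)&(X[...,2]>.16)&(X[...,2]<.183)&~((a>skip[0])&(a<skip[1]))
    m&=cv2.cvtColor(d["img"],cv2.COLOR_RGB2HSV)[...,1]<80
    v,u=np.nonzero(m); P=np.array([on_z(d,*p,.173)[:2] for p in zip(u,v)])
    l=cv2.fitLine(P.astype(np.float32),cv2.DIST_HUBER,0,.001,.001).ravel()
    e=l[:2]*np.sign(l[:2]@t); h=l[2:]+e*((np.array(hin)-l[2:])@e)
    return len(P),np.degrees(np.arctan2(e[1],e[0])),h,e
E
python3 - <<'E'
from meas import *
d=dict(np.load("pics/top0.npz"));X=cloud(d)
print("free",rod(d,(.4443,.267),(.458,.152)))
print("used",rod(d,(.575,-.193),(.459,-.2155),skip=(.045,.088)))
# hinge cap & tip centres
for n,c in [("fh",(.458,.151)),("uh",(.459,-.2155))]:
    m=(np.hypot(X[...,0]-c[0],X[...,1]-c[1])<.015)&(X[...,2]>.183); print(n,m.sum(),X[m].mean(0),X[m].max(0))
for n,c in [("ft",(.4443,.267)),("ut",(.575,-.193))]:
    m=(np.hypot(X[...,0]-c[0],X[...,1]-c[1])<.012)&(X[...,2]>.184); print(n,m.sum(),X[m].mean(0),X[m].max(0))
m=(abs(X[...,0]-.525)<.03)&(abs(X[...,1]+.203)<.035)&(X[...,2]>.1755)&(X[...,2]<.183);m[:150]=0
P=X[m];print("strap",len(P),np.median(P,0));print(cv2.minAreaRect(P[:,:2].astype(np.float32)*1000))
# boards' top
hs=cv2.cvtColor(d["img"],cv2.COLOR_RGB2HSV)
for n,c in [("fb",(.445,.18)),("ub",(.44,-.19))]:
    m=(np.hypot(X[...,0]-c[0],X[...,1]-c[1])<.07)&(X[...,2]>.188)&(hs[...,1]>90)
    print(n,m.sum(),cv2.minAreaRect(X[m][:,:2].astype(np.float32)*1000))
E
```

```text
free (369, np.float64(98.49919855531864), array([0.4612, 0.1525]), array([-0.1478,  0.989 ]))
used (167, np.float64(10.019925784265364), array([ 0.459 , -0.2154]), array([0.9847, 0.174 ]))
fh 235 [0.4556 0.1521 0.192 ] [0.4688 0.1629 0.1981]
uh 231 [ 0.4565 -0.2158  0.1916] [ 0.47   -0.205   0.1976]
ft 46 [0.4434 0.2719 0.188 ] [0.4473 0.2783 0.1928]
ut 40 [ 0.5782 -0.194   0.1885] [ 0.5829 -0.1896  0.1915]
strap 342 [ 0.5278 -0.2034  0.1778]
((526.6965942382812, -205.3845672607422), (50.25679397583008, 36.61629867553711), 41.86090850830078)
fb 777 ((431.6595153808594, 176.725341796875), (20.063688278198242, 79.58609008789062), 12.06739616394043)
ub 780 ((432.7597961425781, -192.366943359375), (20.054468154907227, 80.37828826904297), 9.674372673034668)
```

Run:
```python
from meas import *
d=dict(np.load("pics/top0.npz"));X=cloud(d)
hs=cv2.cvtColor(d["img"],cv2.COLOR_RGB2HSV)
for n,c in [("fb",(.432,.177)),("ub",(.433,-.192))]:
    m=(np.hypot(X[...,0]-c[0],X[...,1]-c[1])<.06)&(X[...,2]>.185)&(hs[...,1]>90)
    us=np.nonzero(m.any(0))[0]
    for nm,f in (("rear",np.max),("front",np.min)):
        P=np.array([on_z(d,u,f(np.nonzero(m[:,u])[0]),.195)[:2] for u in us[6:-6]])
        l=cv2.fitLine(P.astype(np.float32),cv2.DIST_HUBER,0,.001,.001).ravel()
        print(n,nm,len(P),np.degrees(np.arctan(-l[0]/l[1])))
    print(np.ptp(X[m][:,2]),X[m].mean(0))
```

```text
fb rear 45 12.26121
fb front 45 10.231832
0.013192033500476319 [0.4313 0.1762 0.1944]
ub rear 46 9.788977
ub front 46 7.945713
0.014138666748842565 [ 0.4324 -0.1906  0.1946]
```

```bash
cat > go.py <<'E'
import sys,numpy as np
from scipy.spatial.transform import Rotation as R
from plant import r
def go(x,y,z,yaw):
    s=r.get_state(); A=R.from_quat(s["eef_rot"])
    a=np.radians(yaw); T=R.from_matrix(np.array([[-np.sin(a),np.cos(a),0],[np.cos(a),np.sin(a),0],[0,0,-1]]))
    print("turn",(A.inv()*T).as_rotvec().round(3),"then shift mm",(1000*T.inv().apply(np.array([x,y,z])-s["tool_pos"])).round(1), "t",round(s["clock"],2))
if __name__=="__main__": go(*map(float,sys.argv[1:]))
E
python3 go.py .417 .2425 .238 8.5
```

```text
turn [-0.001  0.001  0.987] then shift mm [-342.7  103.8   -0. ] t 0.1
```

servo_tool(translation=[[0,0,0],[0,0,0],[0,0,0],[0,0,0],[0,0,0],[0,0,0],[0,0,0]], turn=[[0,0,0.14],[0,0,0.14],[0,0,0.14],[0,0,0.14],[0,0,0.14],[0,0,0.14],[0,0,0.147]], grip=0)

```text
clock: 0.98
tool_pos: [0.2636, 0.5663, 0.2382]
eef_rot: [0.655, 0.756, -0.001, 0.0]
contact_force: [0.2, -0.9, -0.6]
opening: 0.225
finger_force: 0.0
```

servo_tool(translation=[[-0.038,0.0115,0],[-0.038,0.0115,0],[-0.038,0.0115,0],[-0.038,0.0115,0],[-0.038,0.0115,0],[-0.038,0.0115,0],[-0.038,0.0115,0],[-0.038,0.0115,0],[-0.038,0.0115,0],[0,0,0]], turn=[[0,0,0],[0,0,0],[0,0,0],[0,0,0],[0,0,0],[0,0,0],[0,0,0],[0,0,0],[0,0,0],[0,0,0]])

```text
clock: 2.22
tool_pos: [0.4178, 0.2401, 0.2386]
eef_rot: [0.655, 0.755, -0.001, 0.001]
contact_force: [-1.6, 0.9, -0.9]
opening: 0.006
finger_force: 0.0
```

```bash
python3 go.py .417 .2425 .150 8.5; python3 -c "
from plant import r;s=r.get_state();print({k:__import__('numpy').round(v,3) for k,v in s.items()})"
```

```text
turn [-0.     0.002 -0.007] then shift mm [ 2.5 -0.5 88.6] t 2.23
{'clock': np.float64(2.225), 'q': array([-0.647,  0.506,  0.043,  1.992, -0.032,  0.645, -0.442]), 'qd': array([-0.056,  0.006, -0.059, -0.021, -0.02 , -0.001, -0.024]), 'joint_torque': array([ 1.5220e+00, -4.0550e+01,  2.0360e+00, -1.1724e+01,  1.2900e-01,
        1.2000e-02,  2.0500e-01]), 'tool_pos': array([0.418, 0.24 , 0.239]), 'eef_rot': array([ 0.655,  0.755, -0.001,  0.001]), 'contact_force': array([-1.563,  0.879, -0.868]), 'moment': array([-0.016,  0.062, -0.021]), 'finger_force': np.float64(0.0), 'opening': np.float64(0.006)}
```

Descend behind the rod, then look with the top camera before pushing.

servo_tool(translation=[[0.001,0,0.03],[0.001,0,0.03],[0,0,0.028],[0,0,0]], turn=[[0,0,0],[0,0,0],[0,0,0],[0,0,0]])

```text
clock: 2.72
tool_pos: [0.4146, 0.2461, 0.1492]
eef_rot: [0.652, 0.758, -0.002, -0.001]
contact_force: [0.3, 0.6, 1.2]
opening: 0.007
finger_force: 0.0
```

```bash
python3 go.py .442 .2455 .150 8.5
python3 - <<'E'
from plant import optics
import cv2,numpy as np
a=optics.snapshot("side")["img"][80:260,200:400]
cv2.imwrite("pics/b1.png",cv2.resize(a,(600,540))[:,:,::-1])
E
```

```text
turn [-0.004  0.001  0.001] then shift mm [-4.6 27.  -0.8] t 2.73
```

View pics/b1.png

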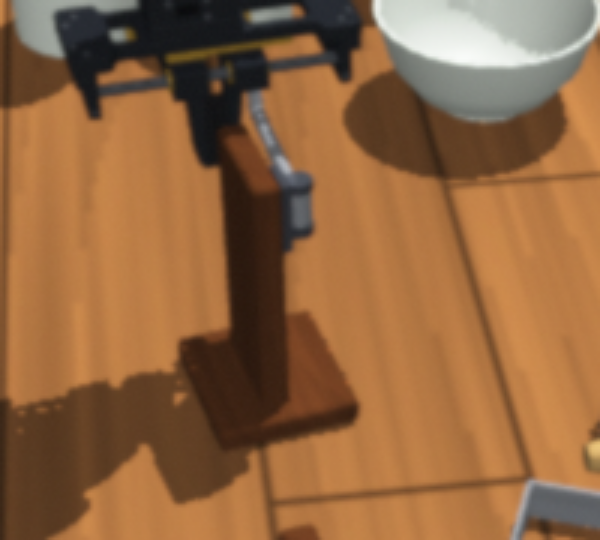

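The closed fingers are behind the rod, left of the panel, at crop (205,130). Now approach to contact.

servo_tool(translation=[[-0.004,0.003,0],[0,0.003,0],[0,0.003,0],[0,0.001,0],[0,0,0]], turn=[[0,0,0],[0,0,0],[0,0,0],[0,0,0],[0,0,0]])

```text
clock: 3.4
tool_pos: [0.4269, 0.2432, 0.1508]
eef_rot: [0.653, 0.757, 0.0, -0.0]
contact_force: [-0.2, -1.1, 0.8]
opening: 0.006
finger_force: 0.0
```

servo_tool(translation=[[0,0.002,0],[0,0.002,0],[0,0.002,0],[0,0,0]], turn=[[0,0,0],[0,0,0],[0,0,0],[0,0,0]])

```text
clock: 3.9
tool_pos: [0.4328, 0.2441, 0.1507]
eef_rot: [0.653, 0.757, 0.0, -0.0]
contact_force: [-1.7, 0.8, 0.6]
opening: 0.001
finger_force: 0.7
```

servo_tool(translation=[[0.001,0.0097,0],[0.001,0.0097,0],[0.001,0.0097,0],[0.001,0.0097,0],[0.001,0.0097,0],[0.001,0.0097,0],[0.001,0.0097,0]], turn=[[0,0,0.1],[0,0,0.1],[0,0,0.1],[0,0,0.1],[0,0,0.1],[0,0,0.1],[0,0,0.1]])

```text
clock: 4.78
tool_pos: [0.499, 0.2405, 0.1505]
eef_rot: [0.874, 0.486, -0.001, -0.0]
contact_force: [-3.3, 0.6, 1.1]
opening: 0.004
finger_force: 1.1
```

servo_tool(translation=[[0.001,0.0097,0],[0.001,0.0097,0],[0.001,0.0097,0],[0.001,0.0097,0],[0.001,0.0097,0],[0.001,0.0097,0],[0.001,0.0097,0],[0,0,0],[0,0,0]], turn=[[0,0,0.1],[0,0,0.1],[0,0,0.1],[0,0,0.1],[0,0,0.1],[0,0,0.1],[0,0,0.1],[0,0,0],[0,0,0]])

```text
clock: 5.9
tool_pos: [0.5489, 0.1953, 0.1508]
eef_rot: [0.987, 0.16, 0.0, 0.0]
contact_force: [0.3, 0.9, 0.7]
opening: 0.004
finger_force: 0.0
```

Run:
```python
from plant import optics
from meas import *
d=optics.snapshot("top");np.savez("pics/top1.npz",**d)
cv2.imwrite("pics/t1.png",cv2.resize(d["img"][120:320,100:400],(780,520))[:,:,::-1])
```

```text
(no output)
```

View pics/t1.png

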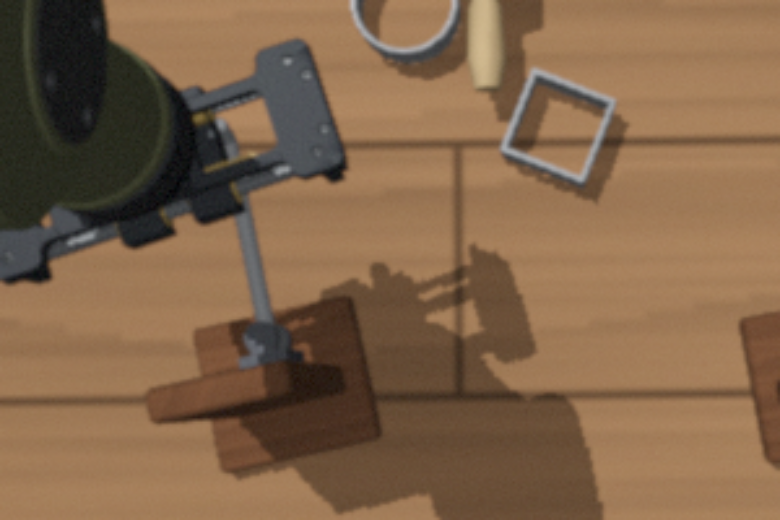

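The rod has swung out, running from (265,325) to (245,205) in the crop. I'll measure its angle.

Run:
```python
from meas import *
d=dict(np.load("pics/top1.npz"))
print(rod(d,(.575,.185),(.461,.153),r0=.02,r1=.07))
```

```text
(232, np.float64(11.48565892147232), array([0.4608, 0.1542]), array([0.98  , 0.1991]))
```

servo_tool(translation=[[0,-0.01,0],[0,0,-0.04],[0,0,-0.05],[0,0,-0.01],[0,0,0]], turn=[[0,0,0],[0,0,0],[0,0,0.07],[0,0,0.07],[0,0,0]], grip=1)

```text
clock: 6.58
tool_pos: [0.5456, 0.2057, 0.2516]
eef_rot: [0.996, 0.09, 0.001, -0.0]
contact_force: [0.1, -0.4, -0.1]
opening: 0.548
finger_force: 0.0
```

```bash
python3 go.py .5275 -.204 .25 -80
```

```text
turn [-0.001 -0.002  0.007] then shift mm [-89.  400.4   1.6] t 6.58
```

servo_tool(translation=[[-0.009,0.04,0],[-0.009,0.04,0],[-0.009,0.04,0],[-0.009,0.04,0],[-0.009,0.04,0],[-0.009,0.04,0],[-0.009,0.04,0],[-0.009,0.04,0],[-0.009,0.04,0],[-0.008,0.04,0]], turn=[[0,0,0.007],[0,0,0],[0,0,0],[0,0,0],[0,0,0],[0,0,0],[0,0,0],[0,0,0],[0,0,0],[0,0,0]])

```text
clock: 7.82
tool_pos: [0.5259, -0.2051, 0.2495]
eef_rot: [0.996, 0.087, -0.001, -0.001]
contact_force: [0.2, 0.1, 0.1]
opening: 1.0
finger_force: 0.0
```

servo_tool(translation=[[0,0,0],[0,0,0]], turn=[[0,0,0],[0,0,0]])

```text
clock: 8.07
tool_pos: [0.5262, -0.2033, 0.2497]
eef_rot: [0.996, 0.087, -0.001, -0.001]
contact_force: [-0.2, -0.5, -0.6]
opening: 1.005
finger_force: 0.0
```

```bash
python3 go.py .5275 -.204 .134 -80
python3 - <<'E'
from plant import optics
from meas import *
d=optics.snapshot("top");np.savez("pics/top2.npz",**d)
print(rod(d,(.578,.177),(.461,.153)))
X=cloud(d);m=(np.hypot(X[...,0]-.578,X[...,1]-.178)<.015)&(X[...,2]>.184);print(m.sum(),X[m].mean(0))
E
```

```text
turn [-0.002  0.001 -0.001] then shift mm [  1.2   0.9 115.7] t 8.07
(364, np.float64(11.764274173124912), array([0.4608, 0.1541]), array([0.979 , 0.2039]))
42 [0.5773 0.1782 0.1878]
```

The free hook now stands at 11.8° against its board's 12.1°, so it is straight out. Next I grasp the cutter.

servo_tool(translation=[[0.001,0.001,0.03],[0,0,0.03],[0,0,0.03],[0,0,0.026],[0,0,0],[0,0,0]], turn=[[0,0,0],[0,0,0],[0,0,0],[0,0,0],[0,0,0],[0,0,0]])

```text
clock: 8.88
tool_pos: [0.5282, -0.2049, 0.1354]
eef_rot: [0.996, 0.087, 0.0, 0.0]
contact_force: [-0.2, 0.2, 0.4]
opening: 1.001
finger_force: 0.0
```

```bash
python3 go.py .5275 -.204 .134 -80
python3 - <<'E'
from plant import optics
import cv2,numpy as np
a=optics.snapshot("side")["img"][200:380,270:470]
cv2.imwrite("pics/g1.png",cv2.resize(a,(600,540))[:,:,::-1])
E
```

```text
turn [ 0.    -0.001 -0.001] then shift mm [-0.6 -1.   1.4] t 8.88
```

View pics/g1.png

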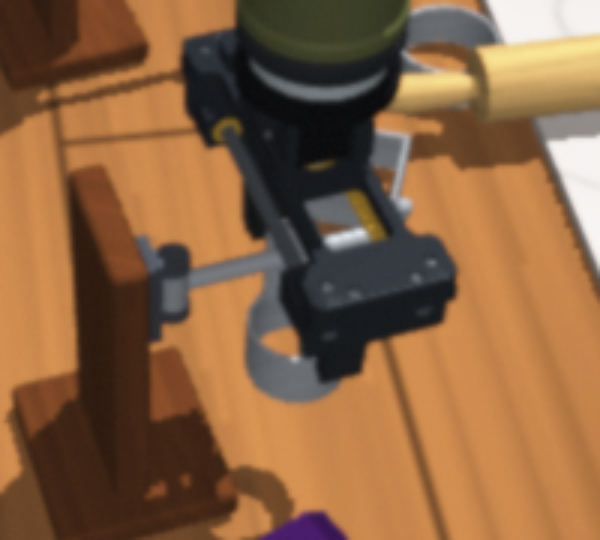

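The fingers straddle the legs with the rod between them. Close.

servo_tool(translation=[[0,0,0],[0,0,0],[0,0,0],[0,0,0],[0,0,0],[0,0,0]], turn=[[0,0,0],[0,0,0],[0,0,0],[0,0,0],[0,0,0],[0,0,0]], grip=0.4, grip_force=15)

```text
clock: 9.68
tool_pos: [0.5276, -0.2055, 0.1347]
eef_rot: [0.996, 0.086, 0.0, -0.0]
contact_force: [-0.1, 1.2, -0.2]
opening: 0.57
finger_force: 14.9
```

servo_tool(translation=[[0,0,-0.01],[0,0,-0.01],[0,0,-0.009],[0,0,0],[0,0,0]], turn=[[0,0,0],[0,0,0],[0,0,0],[0,0,0],[0,0,0]])

```text
clock: 10.3
tool_pos: [0.5275, -0.2053, 0.1637]
eef_rot: [0.996, 0.086, -0.0, -0.0]
contact_force: [-0.3, 0.3, -1.3]
opening: 0.571
finger_force: 14.9
```

```bash
python3 go.py .627 -.1865 .163 -80
```

```text
turn [-0.     0.    -0.003] then shift mm [101.3  -1.3   0.7] t 10.3
```

servo_tool(translation=[[0.015,0,0],[0.02,0,0],[0.02,0,0],[0.02,0,0],[0.02,0,0],[0.01,0,0],[0,0,0],[0,0,0]], turn=[[0,0,0],[0,0,0],[0,0,0],[0,0,0],[0,0,0],[0,0,0],[0,0,0],[0,0,0]])

```text
clock: 11.3
tool_pos: [0.6299, -0.188, 0.1635]
eef_rot: [0.996, 0.085, -0.001, -0.0]
contact_force: [0.4, 0.2, -1.0]
opening: 0.572
finger_force: 14.9
```

```bash
python3 go.py .632 .1898 .163 -78.2
```

```text
turn [-0.     0.001 -0.035] then shift mm [  79.3 -369.4    0.5] t 11.3
```

servo_tool(translation=[[0.008,-0.037,0],[0.008,-0.037,0],[0.008,-0.037,0],[0.008,-0.037,0],[0.008,-0.037,0],[0.008,-0.037,0],[0.008,-0.037,0],[0.008,-0.037,0],[0.008,-0.037,0],[0.008,-0.036,0]], turn=[[0,0,-0.035],[0,0,0],[0,0,0],[0,0,0],[0,0,0],[0,0,0],[0,0,0],[0,0,0],[0,0,0],[0,0,0]])

```text
clock: 12.55
tool_pos: [0.6342, 0.1905, 0.1639]
eef_rot: [0.995, 0.103, -0.0, 0.0]
contact_force: [0.2, -0.5, -1.3]
opening: 0.569
finger_force: 14.9
```

servo_tool(translation=[[0,0,0],[0,0,0]], turn=[[0,0,0],[0,0,0]])

```text
clock: 12.8
tool_pos: [0.6346, 0.1882, 0.1639]
eef_rot: [0.995, 0.103, -0.0, 0.001]
contact_force: [-0.4, -0.6, -1.1]
opening: 0.572
finger_force: 14.9
```

```bash
python3 go.py .632 .1898 .163 -78.2;  python3 go.py .5293 .1684 .163 -78.2
python3 - <<'E'
from plant import optics
import cv2,numpy as np
a=optics.snapshot("side")["img"][70:270,250:490]
cv2.imwrite("pics/p1.png",cv2.resize(a,(720,600))[:,:,::-1])
E
```

```text
turn [ 0.001  0.    -0.001] then shift mm [-2.2 -2.1  0.9] t 12.8
turn [ 0.001  0.    -0.001] then shift mm [-107.1   -2.1    0.9] t 12.8
```

View pics/p1.png

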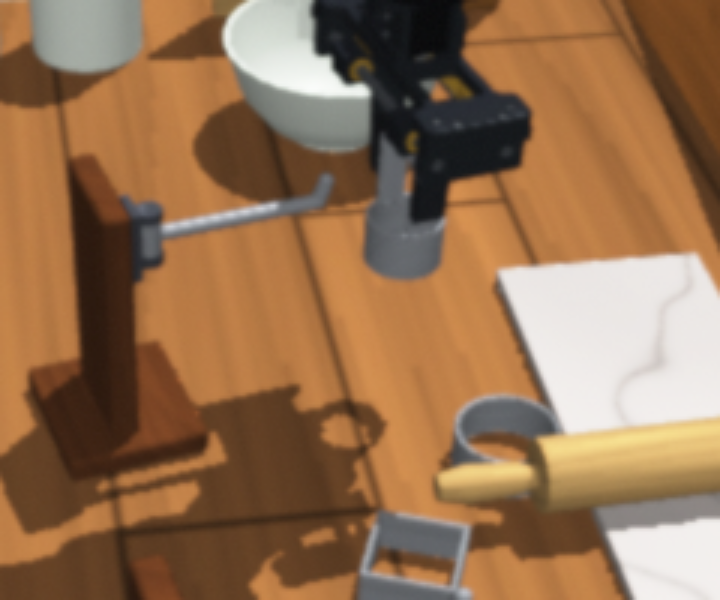

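The cutter at (400,230) is held in line with the free rod, whose tip is at (325,185). Slide it in over the tip.

servo_tool(translation=[[-0.002,-0.002,0],[-0.015,0,0],[-0.015,0,0],[-0.015,0,0],[-0.015,0,0],[-0.015,0,0],[-0.015,0,0],[-0.015,0,0],[0,0,0],[0,0,0]], turn=[[0,0,0],[0,0,0],[0,0,0],[0,0,0],[0,0,0],[0,0,0],[0,0,0],[0,0,0],[0,0,0],[0,0,0]])

```text
clock: 14.1
tool_pos: [0.5307, 0.1697, 0.164]
eef_rot: [0.995, 0.103, 0.001, -0.0]
contact_force: [-0.2, 0.1, -1.6]
opening: 0.566
finger_force: 14.9
```

```bash
python3 go.py .5293 .1684 .1347 -78.2
```

```text
turn [ 0.    -0.001  0.   ] then shift mm [-1.6  1.  29.3] t 14.1
```

servo_tool(translation=[[-0.001,0.001,0.008],[0,0,0.008],[0,0,0.006],[0,0,0.004],[0,0,0.002],[0,0,0],[0,0,0]], turn=[[0,0,0],[0,0,0],[0,0,0],[0,0,0],[0,0,0],[0,0,0],[0,0,0]])

```text
clock: 14.98
tool_pos: [0.5291, 0.1688, 0.1359]
eef_rot: [0.995, 0.103, 0.0, -0.0]
contact_force: [0.9, -0.9, -1.2]
opening: 0.57
finger_force: 14.9
```

servo_tool(translation=[[0,0,0.001],[0,0,0.001],[0,0,0]], turn=[[0,0,0],[0,0,0],[0,0,0]])

```text
clock: 15.35
tool_pos: [0.5293, 0.1689, 0.1346]
eef_rot: [0.995, 0.103, 0.001, -0.0]
contact_force: [-1.6, -0.0, 5.9]
opening: 0.565
finger_force: 14.9
```

servo_tool(translation=[[0,0,0],[0,0,0],[0,0,0],[0,0,0],[0,0,0],[0,0,0]], turn=[[0,0,0],[0,0,0],[0,0,0],[0,0,0],[0,0,0],[0,0,0]], grip=0.98)

```text
clock: 16.1
tool_pos: [0.529, 0.1687, 0.1337]
eef_rot: [0.995, 0.103, 0.0, -0.0]
contact_force: [0.4, 1.2, -0.2]
opening: 0.979
finger_force: 0.0
```

servo_tool(translation=[[0,0,-0.015],[0,0,-0.03],[0,0,-0.03],[0,0,-0.03],[0,0,-0.01],[0,0,0]], turn=[[0,0,0],[0,0,0],[0,0,0],[0,0,0],[0,0,0],[0,0,0]])

```text
clock: 16.85
tool_pos: [0.5291, 0.1689, 0.2492]
eef_rot: [0.995, 0.103, 0.001, -0.0]
contact_force: [-0.0, -0.2, -0.6]
opening: 0.982
finger_force: 0.0
```

```bash
python3 go.py .55 -.245 .25 -80; python3 -c "
from plant import r;print(r.get_state()['q'].round(2))"
```

```text
turn [-0.    -0.001  0.033] then shift mm [-51.3 411.2  -0.8] t 16.85
[-0.72  0.64  0.57  1.79 -0.45  0.84 -1.3 ]
```

```bash
python3 go.py .559 -.2285 .25 -80
python3 - <<'E'
from meas import *
d=dict(np.load("pics/top0.npz"));X=cloud(d)
m=(abs(X[...,0]-.56)<.03)&(abs(X[...,1]+.26)<.06); m&=X[...,1]<-.225
print("highest near descent",np.nanmax(X[m][:,2]))
E
```

```text
turn [-0.    -0.001  0.033] then shift mm [-39.5 396.5  -0.8] t 16.85
highest near descent 0.17257617573228112
```

servo_tool(translation=[[-0.004,0.04,0],[-0.004,0.04,0],[-0.004,0.04,0],[-0.004,0.04,0],[-0.004,0.04,0],[-0.004,0.04,0],[-0.004,0.04,0],[-0.004,0.04,0],[-0.004,0.04,0],[-0.0035,0.0365,0]], turn=[[0,0,0.033],[0,0,0],[0,0,0],[0,0,0],[0,0,0],[0,0,0],[0,0,0],[0,0,0],[0,0,0],[0,0,0]], grip=0)

```text
clock: 18.1
tool_pos: [0.5591, -0.2295, 0.2471]
eef_rot: [0.996, 0.087, -0.001, -0.001]
contact_force: [1.3, -0.2, 0.3]
opening: 0.007
finger_force: 0.0
```

servo_tool(translation=[[0,0,0],[0,0,0]], turn=[[0,0,0],[0,0,0]])

```text
clock: 18.35
tool_pos: [0.5595, -0.2272, 0.2474]
eef_rot: [0.996, 0.087, -0.001, -0.001]
contact_force: [-0.8, -0.0, 0.0]
opening: 0.002
finger_force: 0.0
```

```bash
python3 go.py .559 -.2285 .15 -80
python3 - <<'E'
from plant import optics
from meas import *
d=optics.snapshot("top");np.savez("pics/top3.npz",**d)
print("free",rod(d,(.578,.178),(.461,.154),skip=(.045,.088)))
X=cloud(d);m=(abs(X[...,0]-.529)<.03)&(abs(X[...,1]-.168)<.035)&(X[...,2]>.176)&(X[...,2]<.19);print("strap",m.sum(),np.median(X[m],0))
a=optics.snapshot("side")["img"][70:430,250:490]
cv2.imwrite("pics/q1.png",cv2.resize(np.hstack([a,d["img"][60:420,100:500]]),(800,450))[:,:,::-1])
E
```

```text
turn [-0.002  0.002 -0.   ] then shift mm [-0.7  1.2 97.4] t 18.35
free (164, np.float64(11.77515887818565), array([0.461 , 0.1541]), array([0.979 , 0.2041]))
strap 296 [0.5305 0.169  0.1779]
```

View pics/q1.png

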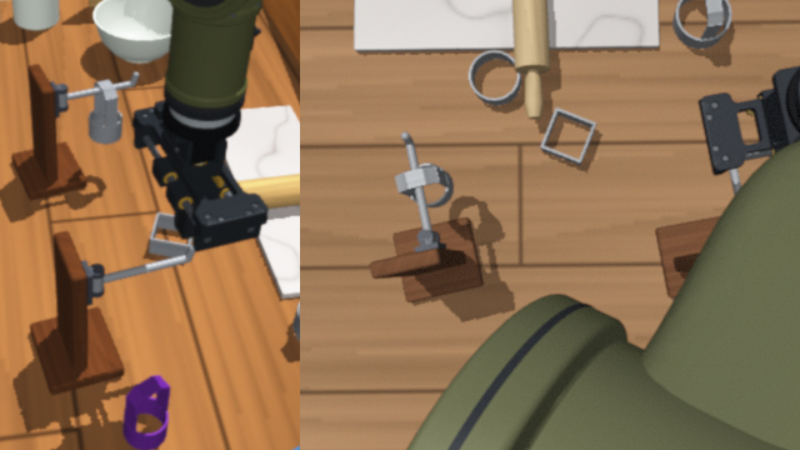

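The cutter hangs on the free hook at (105,110), and that hook still stands at 11.8°. Now go down to the right of the emptied rod.

servo_tool(translation=[[0,0.001,0.03],[0,0,0.03],[0,0,0.03],[0,0,0.008],[0,0,0],[0,-0.004,0],[0,-0.004,0],[0,-0.003,0],[0,0,0],[0,0,0]], turn=[[0,0,0],[0,0,0],[0,0,0],[0,0,0],[0,0,0],[0,0,0],[0,0,0],[0,0,0],[0,0,0],[0,0,0]])

```text
clock: 19.7
tool_pos: [0.5583, -0.2186, 0.1508]
eef_rot: [0.996, 0.087, 0.0, -0.0]
contact_force: [-0.1, 0.6, -0.6]
opening: 0.007
finger_force: 0.2
```

servo_tool(translation=[[0,-0.005,0],[0.001,-0.0097,0],[0.001,-0.0097,0],[0.001,-0.0097,0],[0.001,-0.0097,0],[0.001,-0.0097,0],[0.001,-0.0097,0],[0.001,-0.0097,0],[0.001,-0.0097,0]], turn=[[0,0,0],[0,0,-0.1],[0,0,-0.1],[0,0,-0.1],[0,0,-0.1],[0,0,-0.1],[0,0,-0.1],[0,0,-0.1],[0,0,-0.1]])

```text
clock: 20.82
tool_pos: [0.5265, -0.1448, 0.1509]
eef_rot: [0.883, 0.469, 0.0, 0.001]
contact_force: [1.4, -2.7, -0.0]
opening: 0.003
finger_force: 1.0
```

servo_tool(translation=[[0.001,-0.0097,0],[0.001,-0.0097,0],[0.001,-0.0097,0],[0.001,-0.0097,0],[0.0005,-0.0048,0],[0.0005,-0.0048,0],[0,0,0],[0,0,0]], turn=[[0,0,-0.1],[0,0,-0.1],[0,0,-0.1],[0,0,-0.1],[0,0,-0.05],[0,0,-0.05],[0,0,0],[0,0,0]])

```text
clock: 21.82
tool_pos: [0.4837, -0.1212, 0.1506]
eef_rot: [0.741, 0.672, -0.0, -0.0]
contact_force: [1.0, -0.8, 0.2]
opening: 0.006
finger_force: 0.3
```

Run:
```python
from plant import optics
from meas import *
d=optics.snapshot("top");np.savez("pics/top4.npz",**d)
for a in (85,92,99):
  e=np.array([np.cos(np.radians(a)),np.sin(np.radians(a))]);h=np.array([.461,-.2157])
  try: print(rod(d,h+.12*e,h,r0=.02,r1=.11)[:3])
  except Exception as x: print("no")
cv2.imwrite("pics/t4.png",cv2.resize(d["img"][150:350,300:600],(780,520))[:,:,::-1])
```

```text
no
no
no
```

View pics/t4.png

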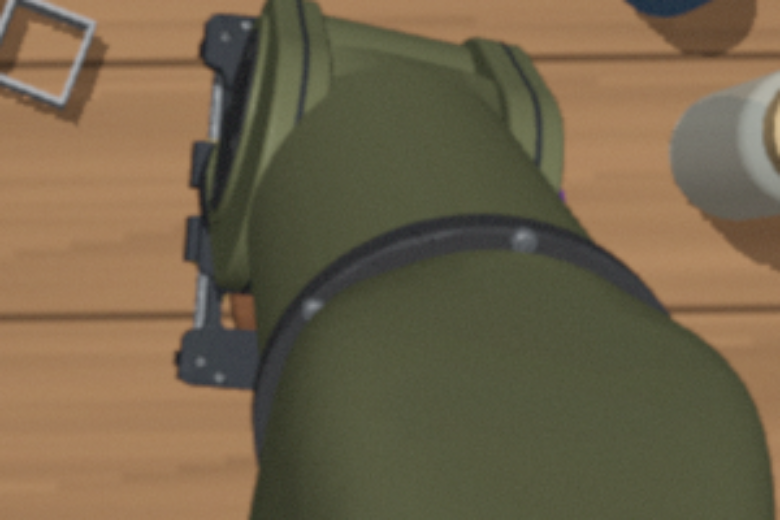

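The top view is blocked by the arm; nothing of the rod is visible. I continue by geometry and force.

servo_tool(translation=[[0.0005,-0.0048,0],[0.0005,-0.0048,0],[0.0005,-0.0048,0],[0.0005,-0.0048,0],[0,-0.003,0],[0,0,0]], turn=[[0,0,-0.05],[0,0,-0.05],[0,0,-0.05],[0,0,-0.05],[0,0,-0.03],[0,0,0]])

```text
clock: 22.62
tool_pos: [0.4649, -0.1184, 0.1511]
eef_rot: [0.657, 0.754, 0.002, 0.002]
contact_force: [6.7, 2.2, -1.8]
opening: 0.007
finger_force: 3.4
```

servo_tool(translation=[[0,-0.002,0],[0,-0.001,0],[0,0,0]], turn=[[0,0,-0.02],[0,0,-0.01],[0,0,0]])

```text
clock: 23.0
tool_pos: [0.4647, -0.118, 0.1513]
eef_rot: [0.645, 0.764, 0.004, 0.004]
contact_force: [11.6, 5.2, -4.9]
opening: 0.001
finger_force: 5.4
```

Force rises with no motion, so the rod is at its stop. Retract and verify.

servo_tool(translation=[[0,0.003,0],[0,0.01,0],[0,0.01,0],[0,0,-0.03],[0,0,-0.05],[0,0,-0.04],[0,0,0]], turn=[[0,0,0],[0,0,0],[0,0,0],[0,0,0],[0,0,0],[0,0,0],[0,0,0]])

```text
clock: 23.88
tool_pos: [0.4831, -0.1167, 0.2733]
eef_rot: [0.647, 0.762, 0.001, 0.002]
contact_force: [0.3, -0.5, -0.1]
opening: 0.006
finger_force: 0.0
```

servo_tool(translation=[[0.04,0.01,0],[0.045,0.01,0],[0.045,0.01,0],[0.04,0,0],[0,0,0],[0,0,0]], turn=[[0,0,0],[0,0,0],[0,0,0],[0,0,0],[0,0,0],[0,0,0]])

```text
clock: 24.62
tool_pos: [0.483, 0.0554, 0.2699]
eef_rot: [0.647, 0.762, -0.001, -0.0]
contact_force: [0.4, -0.5, -0.6]
opening: 0.006
finger_force: 0.0
```

Run:
```python
from plant import optics
from meas import *
d=optics.snapshot("top")
for n,h,a in (("used",(.461,-.2157),98),("free",(.461,.154),12)):
  e=np.array([np.cos(np.radians(a)),np.sin(np.radians(a))]);h=np.array(h)
  try: print(n,rod(d,h+.12*e,h,r0=.03,r1=.108,skip=(.045,.088) if n=="free" else (9,9))[:3])
  except Exception as x: print(n,"no")
a=optics.snapshot("side")["img"][70:430,250:490]
cv2.imwrite("pics/z1.png",cv2.resize(np.hstack([a,d["img"][60:420,100:500]]),(800,450))[:,:,::-1])
```

```text
used (366, np.float64(99.76833549098717), array([ 0.4611, -0.2157]))
free no
```

View pics/z1.png

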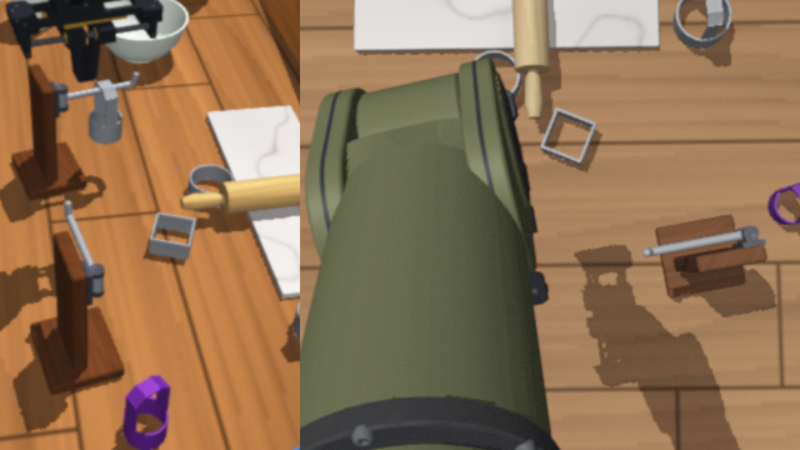

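The emptied hook lies flat, at 99.8° against its board's 99.7°. The cutter hangs on the other hook, and the arm is clear of everything. Handing in.

```bash
python3 -c "
from plant import r;print(r.finish_job())"
```

```text
the job is handed in; nothing more can be done
None
```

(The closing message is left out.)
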